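# Find and mark the tight spot of a wheel

### The job

The steel wheel on the bench stand rubs on its pad at one place in the turn. Hold its knob lightly, turn the wheel slowly round, feel where it drags, and leave it standing with the middle of that tight spot at the pad; then set the steel marker weight gently upright on the wheel, just inside the rim in front of the pad, without moving the wheel off the spot. Let go of everything and leave the pad bracket and the other things alone.

Things in the scene. Friction and masses are not known exactly. Their poses are not given: they have to be found in the camera images.
- stand: Grey bench stand bolted to the bench, base plate 150 x 150 x 12 mm with a short spindle. Origin on the spindle's (= the wheel's) axis, at bench height; z up.
- wheel (a joint): Turn of the wheel about its vertical axis, rad, anticlockwise from above positive; over a full turn free either way. At 0 the knob lies towards the stand's +y. Even friction 0.08 N m (1 N at the knob); it stays where left. In one stretch of about 0.6 rad, hidden and never under the pad at the start, the rim rubs on the sprung pad: drag climbs smoothly to 0.6 N m (8 N) mid-stretch, then falls.
- wheel_top (a point): Centre of the steel wheel's flat top face, on its axis, 70 mm above the bench. The wheel is a flat steel disc 220 mm across and 18 mm thick; a hub 48 mm across stands 20 mm above this face in its middle; the rest is flat but for the knob.
- knob_mid (a point): Point on the axis of the wheel's black revolving knob, an upright round handle 22 mm across and 46 mm tall that stands on the wheel 70 mm from its axis and spins freely on its own pin. This point is 27 mm above the wheel's top face, 97 mm above the bench; the knob's top is 20 mm higher.
- bracket: Grey bracket bolted to the bench outside the rim, holding the black rubber pad against the edge of the wheel; its top is 68 mm above the bench, 2 mm lower than the wheel's top, and it reaches from 115 to 184 mm from the wheel's axis, 50 mm wide. Origin on the wheel's axis at bench height, x from the axis towards the pad.
- pad_face (a point): Middle of the pad's face at the wheel's rim, 114 mm from the wheel's axis.
- mark_point (a point): Where the middle of the marker's underside should stand: on the wheel's top face in front of the pad, 85 mm from the wheel's axis. It stays with the bracket; it does not turn with the wheel.
- marker: Loose round steel marker weight of about 90 g: foot 32 mm across and 12 mm tall with a round grip 18 mm across above it, 48 mm tall in all. Origin at the middle of its underside, z up. Stands upright on the bench at the start.
- jar: Bystander: squat glass jar with steel lid, 74 mm across, 66 mm tall. Origin at its underside.
- battery: Bystander: red cordless drill battery 100 x 74 x 60 mm. Origin at its underside.
- wrench: Bystander: steel wrench 170 mm long lying flat. Origin at its underside.
There are look-alikes about, which are no part of the job. Several things have the shape of the marker; the one meant has the colours described above.

How it is judged:
By the outcome, as a careful person would: the job done as asked, in the order asked, and still so for the second after the job is handed in, with the robot touching nothing.
It also fails if it takes over 72 s, if anything falls off the work surface, if the arm or the gripper's body presses on something with over 40 N, if the wrist force passes 120 N, or if a joint passes its speed limit or range.

### The arm

A 6-joint arm with a two-finger parallel gripper is mounted at the origin on the work surface. World frame = base frame: x ahead of the robot, y to its left, z up, the work surface at z = 0. Lengths are in mm, angles in degrees, forces in N, time in s.
With the tool pointing down it reaches from about 350 to 850 mm from the base axis. Payload 8.1 kg.
Tool frame: the origin (TCP) lies midway between the tips of the shut fingers; the grasp point (between the pads) lies 19 mm behind it (r.pinch_z is the distance from the TCP to the grasp point, in mm); z points along the fingers, y is the line along which they close (so a half turn about z gives the same grasp; the last joint's range is limited). The gripper opens to 85 mm and grips with 20 to 120 N. Pads are 22 mm wide; open, the fingers measure 114 mm over their backs; the gripper's body (76 mm by 85 mm) begins 54 mm behind the grasp point. The pads swing forward as they close: fully open they stand 13 mm farther back than shut.
Start: joints at [66.096, 7.471, 85.268, -0, 87.261, -4.893], TCP at [195.426, 567.287, 231.292] pointing down, gripper open.
Joint ranges: [-169.43, 169.43], [-51.17, 129.36], [1.28, 143.12], [-76.62, 256.62], [0, 156.53], [-152.29, 152.29]. Speed limits (degrees/s): [136.94, 136.94, 159.86, 180, 180, 180].

### API

Orientations are given as [roll, pitch, yaw] about the fixed x, y, z axes, in that order (R = Rz(yaw) Ry(pitch) Rx(roll)).
In Python, from bench import sensors, optics, job, r gives the robot as it stands.
- The arm moves only by the tool play_rows, never from a script. Its argument "motion" is a list that holds one entry, the list of rows, each a list of 6 numbers: the shift along the tool's x, y, z in cm, then the turn, a rotation vector about the tool's x, y, z in degrees. In form: [[[x, y, z, ax, ay, az], ...]]. A call has 1 to 5 rows; each row is the pose to reach, as a shift and turn from the pose commanded when the call began, along the tool's axes at that moment; what a row does not reach only later rows make up. A row lasts 1/10 s, in which the tool goes at most 50 mm and 8.59 degrees, less where a joint would pass 70% of its speed; a pose out of reach is approached as far as the arm can. A call with a gripper value outside its range is refused whole. "jaw" is the opening, from 0 (shut) to 1 (fully open), set as the call begins (left out, the last holds). The fingers move at their own pace and stop on an object; "squeeze" is the grip in N (left out, the last holds). Time passes only in rows, so rows that repeat a pose let the fingers close. It gives the time, the measured TCP pose, the force, the opening and the grip force at its end, in the units of the state.
- sensors.sense(): the state, without advancing time (a new reading comes with each control period).
- optics.snapshot(name): name is "side" or "top"; returns a dict with "pixels" (384x512x3 uint8, red, green, blue), "mtx" (3x3 intrinsics, pixels), "k1" (the pictures are not rectified: a ray, as slopes to the right and down, at radius r is drawn at 1 + k1 r^2 times it, then the intrinsics apply), "R" (3x3) and "t" (3): a world point X has camera coordinates R X + t. Camera axes: x right, y down, z forward; pixel columns grow to the right and rows downward; lengths in mm; the calibration is good to about 2 mm. A picture is of the moment at which its call begins. There is no depth.
- job.hand_in(): hands the job in; it is judged then, once.
The state is a dict: "time": time; "joint_pos": joint angles; "qd": joint speeds; "joint_efforts": joint torques, N m; "tool_pos": TCP position; "tcp_rot": TCP orientation; "ft_force": force on the tool from outside, world axes, zero at the start; "wrist_torque": the same for the moment, N m; "finger_gap": finger opening in mm; "grip_force": force on a finger pad.
Only numpy, scipy, OpenCV 4.12 (cv2) and the standard library are available. Lean on these libraries where they do the work, as an engineer would, in place of code of your own. Each camera call takes 0.05 s, during which the arm holds its last target. There are 200 camera calls.

## Working session

There is one attempt and no reset: what is moved stays moved. The work goes in short steps, Python scripts to look and compute and a tool call to move; the robot and the scene stay as the last step left them, time stands still between calls to the robot, and variables do not carry over. Pictures are saved under pics/ and viewed, at most 10 in all, crops included, and the job is handed in when it is done.

Besides the shell and the picture viewer there is one more tool, called by a JSON object that holds its "api" and its "payload". play_rows: Moves the arm, as the interface text tells. Its arguments: {"type":"object","properties":{"motion":{"type":"array","items":{"type":"array","items":{"type":"array","items":{"type":"number"}}}},"jaw":{"type":"number"},"squeeze":{"type":"number"}},"required":["motion"]}

```bash
mkdir -p pics; cat > h.py <<'E'
import numpy as np, cv2
from bench import sensors, optics, job, r
from scipy.spatial.transform import Rotation as Ro
def snap(n,f=None):
    s=optics.snapshot(n)
    if f: cv2.imwrite('pics/'+f,cv2.cvtColor(s['pixels'],cv2.COLOR_RGB2BGR))
    return s
def ray(s,u,v):
    d=cv2.undistortPoints(np.array([[[u,v]]],float),s['mtx'],np.array([s['k1'],0,0,0.]))[0,0]
    R=np.array(s['R']);t=np.array(s['t'])
    return -R.T@t, R.T@np.array([d[0],d[1],1.])
def plane(s,u,v,z):
    c,d=ray(s,u,v); return c+d*(z-c[2])/d[2]
def cross(s1,p1,s2,p2):
    c1,d1=ray(s1,*p1);c2,d2=ray(s2,*p2)
    a=np.linalg.lstsq(np.c_[d1,-d2],c2-c1,rcond=None)[0]
    A=c1+a[0]*d1;B=c2+a[1]*d2
    return (A+B)/2,np.linalg.norm(A-B)
def proj(s,X):
    c=np.array(s['R'])@np.array(X,float)+np.array(s['t']); x=c[:2]/c[2]; x=x*(1+s['k1']*(x@x))
    return (np.array(s['mtx'])@np.r_[x,1])[:2]
E
python3 - <<'E'
from h import *
a=snap('side','s0.png');b=snap('top','t0.png')
for s in(a,b): print(ray(s,256,192),s['k1'],s['mtx'][0])
st=sensors.sense(); print({k:np.round(v,2) for k,v in st.items()}); print(r.pinch_z)
E
```

```text
(array([ 204.870401  , -499.90015805,  881.50983426]), array([ 0.34412071,  0.54400397, -0.76535673])) 0.013284537025826517 [418.00224379   0.         259.67756663]
(array([ 351.4050432 ,   43.62040434, 1097.76964793]), array([ 0.20940285, -0.01882464, -0.97770211])) 0.03444683730270916 [413.63341967   0.         258.33193128]
{'time': np.float64(0.1), 'joint_pos': array([66.1 ,  7.51, 85.32,  0.  , 87.26, -4.9 ]), 'qd': array([-0.04, -0.07, -0.12,  0.06,  0.08,  0.02]), 'joint_efforts': array([ 0.000e+00, -5.709e+01, -5.019e+01, -0.000e+00,  1.000e-02,
        0.000e+00]), 'tool_pos': array([195.22, 566.83, 230.33]), 'tcp_rot': array([-1.7990e+02, -1.0000e-02,  1.6099e+02]), 'ft_force': array([-0.66, -0.39, -0.4 ]), 'wrist_torque': array([ 0.01, -0.03, -0.03]), 'grip_force': np.float64(0.0), 'finger_gap': np.float64(85.58)}
18.700000000000003
```

View pics/s0.png

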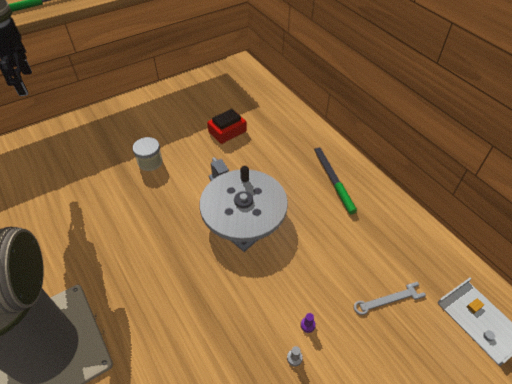

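View pics/t0.png

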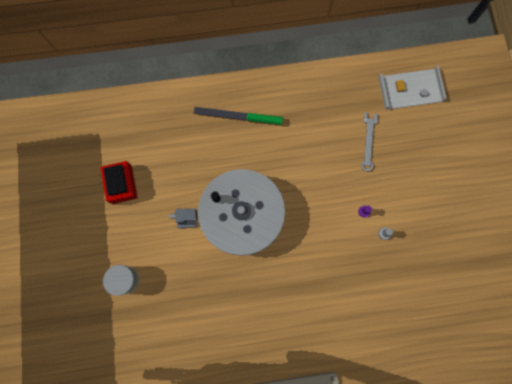

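Side view: wheel hub at (244,200), knob (245,173), bracket (219,168). Candidates for the marker: grey one (295,357), purple one (309,323), and small pieces in the tray (489,337) and (476,306). In the top view these are wheel (241,212), knob (216,197), bracket (185,217), grey (386,234), purple (365,211) and tray (424,93). By the description I choose the grey one at (295,357)/(386,234).

```bash
python3 - <<'E'
from h import *
a=snap('side');b=snap('top')
ia,ib=[cv2.cvtColor(s['pixels'],cv2.COLOR_RGB2BGR) for s in(a,b)]
A=cv2.resize(ia[300:380,260:360],(400,320),interpolation=3)
B=cv2.resize(ib[190:270,340:440],(400,320),interpolation=3)
C=cv2.resize(ib[160:260,165:290],(400,280),interpolation=3);C=cv2.copyMakeBorder(C,0,40,0,0,0)
D=cv2.resize(ia[150:255,190:295],(400,320),interpolation=3)
cv2.imwrite('pics/c1.png',np.vstack([np.hstack([A,B]),np.hstack([C,D])])[:600])
# low saturation masks
for n,s,im,roi in(('side',a,ia,(270,335,340,380)),('top',b,ib,(372,215,410,255)),('wheeltop',b,ib,(165,160,300,265)),('wheelside',a,ia,(190,160,300,260))):
    x0,y0,x1,y1=roi; h=cv2.cvtColor(im[y0:y1,x0:x1],cv2.COLOR_BGR2HSV)
    m=((h[...,1]<60)&(h[...,2]>(60 if 'wheel' not in n else 130))).astype(np.uint8)
    cs,_=cv2.findContours(m,0,1); c=max(cs,key=cv2.contourArea); M=cv2.moments(c)
    print(n,cv2.contourArea(c),M['m10']/M['m00']+x0,M['m01']/M['m00']+y0,np.array(cv2.boundingRect(c))+[x0,y0,0,0], cv2.fitEllipse(cv2.convexHull(c)) )
for nm,pa,pb in(('hub',(244,197),(241,210)),('knobtop',(244.5,168),(215,197)),('marker',(294,351),(386,233))): print(nm,cross(a,pa,b,pb))
E
```

```text
side 194.0 294.4398625429553 356.3840206185567 [287 347  15  19] ((24.50327491760254, 21.19503402709961), (14.709364891052246, 19.394378662109375), 4.531404972076416)
top 119.0 384.9453781512605 233.03081232492997 [378 228  15  12] ((13.004715919494629, 17.892635345458984), (11.910863876342773, 14.291170120239258), 78.67704772949219)
wheeltop 5576.0 240.49351386896222 211.4426111908178 [198 169  86  85] ((75.49164581298828, 51.42668533325195), (84.51091003417969, 85.80843353271484), 49.614566802978516)
wheelside 3941.0 242.5038907214751 204.84754292480758 [200 170  87  68] ((52.87726974487305, 43.14442825317383), (68.11890411376953, 87.70221710205078), 87.69356536865234)
hub (array([528.23206686,  67.14000026,  87.11500053]), np.float64(0.672683500561207))
knobtop (array([564.09664728, 124.04321369, 119.01254945]), np.float64(2.9296864563433487))
marker (array([ 425.68478495, -291.4020194 ,   36.36087587]), np.float64(0.18526303373325356))
```

View pics/c1.png

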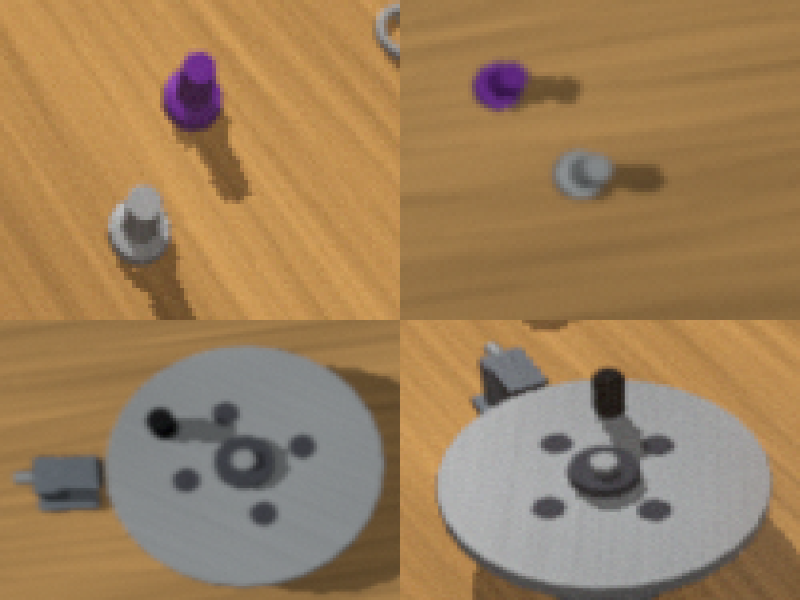

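The crop confirms grey steel (foot plus narrower grip) at lower left in the side view, next to the purple look-alike. Grip top is at side (296,349.5) and top (389,232). The knob is black, with its top at side (244.3,168).

```bash
python3 - <<'E'
from h import *
a=snap('side');b=snap('top')
ib=cv2.cvtColor(b['pixels'],cv2.COLOR_RGB2BGR);ia=cv2.cvtColor(a['pixels'],cv2.COLOR_RGB2BGR)
C=plane(b,240.49,211.43,70); print('wheel',C, 'side px ',proj(a,C))
print('marker top',cross(a,(296.2,349.7),b,(388.7,232)),'foot ctr z6',plane(b,385,233,6))
# knob black blobs: axis midpoint of blob ~ mid height
def blob(im,x0,y0,x1,y1,lo,hi,cx,cy):
    g=im[y0:y1,x0:x1].max(2); m=((g>=lo)&(g<hi)).astype(np.uint8)
    n,l,st,ce=cv2.connectedComponentsWithStats(m)
    for i in range(1,n):
        if st[i,4]>25: print(st[i]+[x0,y0,0,0,0],ce[i]+[x0,y0])
print('knob side');blob(ia,225,155,265,195,0,55,0,0)
print('knob top');blob(ib,205,185,228,208,0,45,0,0)
h=cv2.cvtColor(ib,cv2.COLOR_BGR2HSV)[195:240,165:200]
m=(h[...,1]<70).astype(np.uint8)
n,l,st,ce=cv2.connectedComponentsWithStats(m)
for i in range(1,n):
    if st[i,4]>20: print('br',st[i]+[165,195,0,0,0],ce[i]+[165,195])
for az in (85,88,91,94,97,100):
    d=np.array([np.cos(np.radians(az)),np.sin(np.radians(az)),0])
    e=np.array([-d[1],d[0],0]); c=C*[1,1,0]
    print(az,[np.round(proj(b,c+[0,0,68]+d*R+e*k),1) for R,k in((115,25),(115,-25),(184,25),(184,-25))])
cv2.imwrite('pics/br.png',np.hstack([cv2.resize(ib[190:240,160:210],(400,400),interpolation=0),cv2.resize(ia[150:200,200:250],(400,400),interpolation=0)]))
E
```

```text
wheel [527.4595654   69.39301621  70.        ] side px  [243.30104239 200.93629671]
marker top (array([ 426.87318098, -294.73366508,   49.36965672]), np.float64(0.9737305169186201)) foot ctr z6 [ 428.25952976 -298.43331998    6.        ]
knob side
[241 167   8  15 106] [244.56603774 173.91509434]
knob top
[212 192   8  10  59] [215.49152542 196.91525424]
br [169 201  31  27 461] [186.13015184 217.05856833]
85 [array([195.1, 223.8]), array([194.7, 204.2]), array([167.5, 225.3]), array([167.4, 205.7])]
88 [array([195.7, 226.2]), array([194.3, 206.6]), array([168.2, 229.1]), array([167. , 209.4])]
91 [array([196.5, 228.5]), array([194., 209.]), array([169. , 232.8]), array([166.8, 213.2])]
94 [array([197.4, 230.7]), array([193.9, 211.4]), array([170.1, 236.5]), array([166.8, 217.1])]
97 [array([198.4, 232.9]), array([193.8, 213.8]), array([171.3, 240.2]), array([167. , 220.9])]
100 [array([199.5, 235.1]), array([193.9, 216.2]), array([172.8, 243.7]), array([167.4, 224.7])]
```

View pics/br.png

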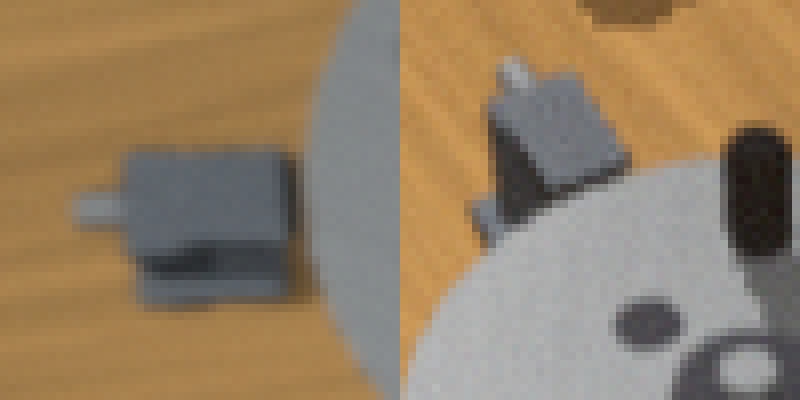

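The crop shows the bracket's top face in the top view at about u 175–195, v 208.8–220.4. Its pin points outward at (172,216).

```bash
python3 - <<'E'
from h import *
a=snap('side');b=snap('top')
C=plane(b,240.49,211.43,70)
for p in((194.8,214.4),(185,214.6),(175.5,215.2)):
    q=plane(b,*p,68)-C; print('br top',q,np.degrees(np.arctan2(q[1],q[0])))
# side: top-face corners
for p in((200+487/8,150+105/8),(200+575/8,150+75/8),(200+630/8,150+155/8),(200+545/8,150+190/8)):
    q=plane(a,*p,68)-C; print('side corner',q)
K,e=cross(a,(244.57,173.9),b,(215.5,196.9));q=K-C;print('knob',K,e,q,np.hypot(*q[:2]),np.degrees(np.arctan2(q[1],q[0])))
# via known z
for s,p in((a,(244.57,173.9)),(b,(215.5,196.9))): q=plane(s,*p,97)-C; print(q,np.hypot(*q[:2]),np.degrees(np.arctan2(q[1],q[0])))
st=sensors.sense(); print(st['tool_pos'],st['tcp_rot'],Ro.from_euler('xyz',st['tcp_rot'],degrees=True).as_matrix().round(3))
E
```

```text
br top [  8.96241824 114.93752158  -2.        ] 85.54130151734292
br top [ 11.91716792 139.39434955  -2.        ] 85.11352392258075
br top [ 13.75169374 163.18507946  -2.        ] 85.18303516356606
side corner [108.91356697  87.74672984  -2.        ]
side corner [141.81942372  83.5271926   -2.        ]
side corner [136.52195666  42.75692245  -2.        ]
side corner [103.9344105   44.81171718  -2.        ]
knob [567.10771686 125.47322608  95.10764771] 1.6703065596734425 [39.64815146 56.08020987 25.10764771] 68.68017074282268 54.740068630847595
[37.93305464 54.72400895 27.        ] 66.58553739263907 55.271451640008586
[40.04931361 55.6726286  27.        ] 68.5812590710076 54.26982819105163
[195.400529   567.21965779 231.11736077] [-1.79983345e+02 -2.24755799e-03  1.60987138e+02] [[-0.945  0.326 -0.   ]
 [ 0.326  0.945 -0.   ]
 [ 0.    -0.    -1.   ]]
```

{"api": "play_rows", "payload": {"motion": [[[-4.13,-2.46,0,0,0,0],[-8.26,-4.92,0,0,0,0],[-12.4,-7.38,0,0,0,0],[-16.5,-9.83,0,0,0,0],[-20.7,-12.3,0,0,0,0]]], "jaw": 0.5, "squeeze": 20}}

```text
time: 0.9
tool_pos: [351.9, 382.1, 231.5]
tcp_rot: [180.0, 0.0, 161.0]
ft_force: [0.8, 1.1, -0.0]
finger_gap: 42.7
grip_force: 0.0
```

{"api": "play_rows", "payload": {"motion": [[[-4.13,-2.46,0,0,0,0],[-8.26,-4.92,0,0,0,0],[-12.4,-7.38,0,0,0,0],[-16.5,-9.83,0,0,0,0],[-20.7,-12.3,0,0,0,0]]]}}

```text
time: 1.4
tool_pos: [507.7, 198.2, 231.6]
tcp_rot: [180.0, 0.0, 161.0]
ft_force: [1.2, -0.2, 0.4]
finger_gap: 42.6
grip_force: 0.0
```

{"api": "play_rows", "payload": {"motion": [[[-4.13,-2.46,2,0,0,-8],[-8.2,-4.9,4,0,0,-16],[-8.2,-4.9,8,0,0,-19],[-8.2,-4.9,9,0,0,-19],[-8.2,-4.9,9,0,0,-19]]]}}

```text
time: 1.9
tool_pos: [566.1, 126.8, 138.9]
tcp_rot: [-180.0, -0.3, 179.9]
ft_force: [0.2, 0.6, 0.6]
finger_gap: 42.8
grip_force: 0.0
```

{"api": "play_rows", "payload": {"motion": [[[0,0,1.5,0,0,0],[0,0,3,0,0,0],[0,0,4.5,0,0,0],[0,0,5.9,0,0,0],[0,0,5.9,0,0,0]]]}}

```text
time: 2.4
tool_pos: [566.1, 126.8, 79.2]
tcp_rot: [-180.0, -0.3, -180.0]
ft_force: [-1.6, 0.1, 0.3]
finger_gap: 42.5
grip_force: 0.0
```

```bash
python3 - <<'E'
from h import *
a=snap('side');b=snap('top')
ia,ib=[cv2.cvtColor(s['pixels'],cv2.COLOR_RGB2BGR) for s in(a,b)]
cv2.imwrite('pics/k.png',np.hstack([cv2.resize(ia[130:230,190:290],(400,400),interpolation=3),cv2.resize(ib[150:250,175:275],(400,400),interpolation=3)]))
print(sensors.sense()['tool_pos'],sensors.sense()['ft_force'])
E
```

```text
[567.84040804 126.88450251  81.74006005] [-0.20028845 -0.30384628  1.0119411 ]
```

View pics/k.png

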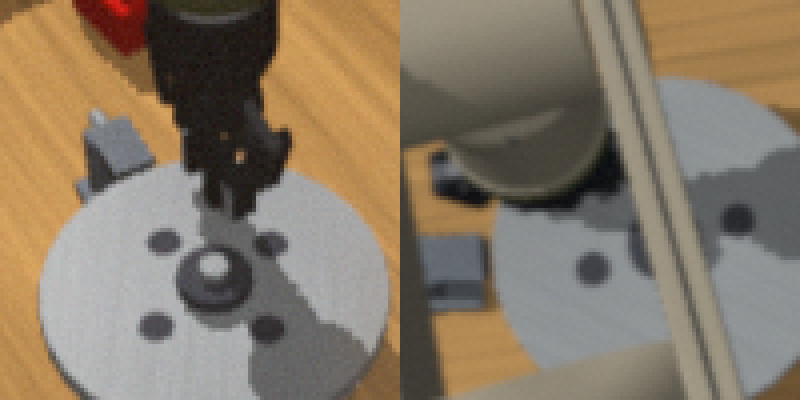

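The fingers straddle the knob at about (220,195) in the side crop, and the knob is between them. Closing lightly.

{"api": "play_rows", "payload": {"motion": [[[0,0,0,0,0,0],[0,0,0,0,0,0],[0,0,0,0,0,0],[0,0,0,0,0,0],[0,0,0,0,0,0]]], "jaw": 0, "squeeze": 20}}

```text
time: 3.0
tool_pos: [569.2, 127.1, 83.3]
tcp_rot: [180.0, 0.1, 180.0]
ft_force: [2.1, 2.1, 4.6]
finger_gap: 20.9
grip_force: 22.3
```

{"api": "play_rows", "payload": {"motion": [[[0,0,0,0,0,0],[0,0,0,0,0,0]]]}}

```text
time: 3.2
tool_pos: [569.2, 127.1, 83.3]
tcp_rot: [180.0, 0.1, 180.0]
ft_force: [1.6, 2.2, 6.3]
finger_gap: 21.0
grip_force: 22.4
```

```bash
cat > circ.py <<'E'
import numpy as np,sys
f,step,n=map(float,sys.argv[1:4]); R=7.0
for i in range(int(n)):
    g=lambda a:np.array([-np.cos(np.radians(a)),np.sin(np.radians(a))])*R
    print(f,'[['+', '.join('[%.2f, %.2f, 0, 0, 0, 0]'%tuple(g(f+step*k/5)-g(f)) for k in range(1,6))+']]'); f+=step
E
python3 circ.py 54.6 15 24
```

```text
54.6 [[[0.30, 0.20, 0, 0, 0, 0], [0.62, 0.39, 0, 0, 0, 0], [0.94, 0.56, 0, 0, 0, 0], [1.27, 0.72, 0, 0, 0, 0], [1.61, 0.86, 0, 0, 0, 0]]]
69.6 [[[0.35, 0.12, 0, 0, 0, 0], [0.70, 0.22, 0, 0, 0, 0], [1.06, 0.30, 0, 0, 0, 0], [1.42, 0.36, 0, 0, 0, 0], [1.78, 0.41, 0, 0, 0, 0]]]
84.6 [[[0.37, 0.02, 0, 0, 0, 0], [0.73, 0.03, 0, 0, 0, 0], [1.10, 0.02, 0, 0, 0, 0], [1.46, -0.02, 0, 0, 0, 0], [1.83, -0.07, 0, 0, 0, 0]]]
99.6 [[[0.36, -0.07, 0, 0, 0, 0], [0.72, -0.16, 0, 0, 0, 0], [1.07, -0.27, 0, 0, 0, 0], [1.41, -0.39, 0, 0, 0, 0], [1.75, -0.54, 0, 0, 0, 0]]]
114.6 [[[0.33, -0.16, 0, 0, 0, 0], [0.65, -0.34, 0, 0, 0, 0], [0.96, -0.53, 0, 0, 0, 0], [1.26, -0.74, 0, 0, 0, 0], [1.55, -0.97, 0, 0, 0, 0]]]
129.6 [[[0.28, -0.24, 0, 0, 0, 0], [0.54, -0.50, 0, 0, 0, 0], [0.79, -0.76, 0, 0, 0, 0], [1.02, -1.05, 0, 0, 0, 0], [1.24, -1.34, 0, 0, 0, 0]]]
144.6 [[[0.20, -0.30, 0, 0, 0, 0], [0.39, -0.62, 0, 0, 0, 0], [0.56, -0.94, 0, 0, 0, 0], [0.72, -1.27, 0, 0, 0, 0], [0.86, -1.61, 0, 0, 0, 0]]]
159.6 [[[0.12, -0.35, 0, 0, 0, 0], [0.22, -0.70, 0, 0, 0, 0], [0.30, -1.06, 0, 0, 0, 0], [0.36, -1.42, 0, 0, 
[... 1651 characters left out ...]
9.6 [[[-0.12, 0.35, 0, 0, 0, 0], [-0.22, 0.70, 0, 0, 0, 0], [-0.30, 1.06, 0, 0, 0, 0], [-0.36, 1.42, 0, 0, 0, 0], [-0.41, 1.78, 0, 0, 0, 0]]]
354.6 [[[-0.02, 0.37, 0, 0, 0, 0], [-0.03, 0.73, 0, 0, 0, 0], [-0.02, 1.10, 0, 0, 0, 0], [0.02, 1.46, 0, 0, 0, 0], [0.07, 1.83, 0, 0, 0, 0]]]
369.6 [[[0.07, 0.36, 0, 0, 0, 0], [0.16, 0.72, 0, 0, 0, 0], [0.27, 1.07, 0, 0, 0, 0], [0.39, 1.41, 0, 0, 0, 0], [0.54, 1.75, 0, 0, 0, 0]]]
384.6 [[[0.16, 0.33, 0, 0, 0, 0], [0.34, 0.65, 0, 0, 0, 0], [0.53, 0.96, 0, 0, 0, 0], [0.74, 1.26, 0, 0, 0, 0], [0.97, 1.55, 0, 0, 0, 0]]]
399.6 [[[0.24, 0.28, 0, 0, 0, 0], [0.50, 0.54, 0, 0, 0, 0], [0.76, 0.79, 0, 0, 0, 0], [1.05, 1.02, 0, 0, 0, 0], [1.34, 1.24, 0, 0, 0, 0]]]
```

{"api": "play_rows", "payload": {"motion": [[[0.3,0.2,0,0,0,0],[0.62,0.39,0,0,0,0],[0.94,0.56,0,0,0,0],[1.27,0.72,0,0,0,0],[1.61,0.86,0,0,0,0]]]}}

```text
time: 3.7
tool_pos: [552.7, 135.5, 83.3]
tcp_rot: [-180.0, 0.1, 180.0]
ft_force: [1.9, 0.7, 7.5]
finger_gap: 20.9
grip_force: 22.6
```

{"api": "play_rows", "payload": {"motion": [[[0.35,0.12,0,0,0,0],[0.7,0.22,0,0,0,0],[1.06,0.3,0,0,0,0],[1.42,0.36,0,0,0,0],[1.78,0.41,0,0,0,0]]]}}

```text
time: 4.2
tool_pos: [534.9, 139.3, 83.3]
tcp_rot: [-180.0, 0.1, 180.0]
ft_force: [1.1, -1.6, 7.3]
finger_gap: 21.1
grip_force: 22.6
```

{"api": "play_rows", "payload": {"motion": [[[0.37,0.02,0,0,0,0],[0.73,0.03,0,0,0,0],[1.1,0.02,0,0,0,0],[1.46,-0.02,0,0,0,0],[1.83,-0.07,0,0,0,0]]]}}

```text
time: 4.7
tool_pos: [516.7, 138.4, 83.3]
tcp_rot: [-180.0, 0.1, 180.0]
ft_force: [1.9, -0.9, 8.0]
finger_gap: 20.8
grip_force: 22.6
```

{"api": "play_rows", "payload": {"motion": [[[0.36,-0.07,0,0,0,0],[0.72,-0.16,0,0,0,0],[1.07,-0.27,0,0,0,0],[1.41,-0.39,0,0,0,0],[1.75,-0.54,0,0,0,0]]]}}

```text
time: 5.2
tool_pos: [499.3, 132.8, 83.2]
tcp_rot: [-179.9, 0.1, 180.0]
ft_force: [1.6, -2.3, 7.4]
finger_gap: 20.9
grip_force: 22.6
```

{"api": "play_rows", "payload": {"motion": [[[0.33,-0.16,0,0,0,0],[0.65,-0.34,0,0,0,0],[0.96,-0.53,0,0,0,0],[1.26,-0.74,0,0,0,0],[1.55,-0.97,0,0,0,0]]]}}

```text
time: 5.7
tool_pos: [484.1, 123.0, 83.3]
tcp_rot: [-179.9, 0.2, 180.0]
ft_force: [4.3, -2.4, 5.0]
finger_gap: 21.0
grip_force: 22.5
```

{"api": "play_rows", "payload": {"motion": [[[0.28,-0.24,0,0,0,0],[0.54,-0.5,0,0,0,0],[0.79,-0.76,0,0,0,0],[1.02,-1.05,0,0,0,0],[1.24,-1.34,0,0,0,0]]]}}

```text
time: 6.2
tool_pos: [472.0, 109.6, 83.3]
tcp_rot: [-179.9, 0.2, 180.0]
ft_force: [5.2, -2.4, 4.4]
finger_gap: 21.1
grip_force: 22.3
```

{"api": "play_rows", "payload": {"motion": [[[0.2,-0.3,0,0,0,0],[0.39,-0.62,0,0,0,0],[0.56,-0.94,0,0,0,0],[0.72,-1.27,0,0,0,0],[0.86,-1.61,0,0,0,0]]]}}

```text
time: 6.7
tool_pos: [463.6, 93.7, 83.3]
tcp_rot: [-180.0, 0.2, 180.0]
ft_force: [7.2, -1.5, 3.9]
finger_gap: 21.0
grip_force: 22.2
```

{"api": "play_rows", "payload": {"motion": [[[0.12,-0.35,0,0,0,0],[0.22,-0.7,0,0,0,0],[0.3,-1.06,0,0,0,0],[0.36,-1.42,0,0,0,0],[0.41,-1.78,0,0,0,0]]]}}

```text
time: 7.2
tool_pos: [459.6, 76.1, 83.3]
tcp_rot: [-180.0, 0.2, 180.0]
ft_force: [8.0, 0.8, 2.7]
finger_gap: 21.0
grip_force: 22.1
```

{"api": "play_rows", "payload": {"motion": [[[0.02,-0.37,0,0,0,0],[0.03,-0.73,0,0,0,0],[0.02,-1.1,0,0,0,0],[-0.02,-1.46,0,0,0,0],[-0.07,-1.83,0,0,0,0]]]}}

```text
time: 7.7
tool_pos: [460.2, 58.2, 83.3]
tcp_rot: [180.0, 0.2, 180.0]
ft_force: [7.3, 1.7, 3.4]
finger_gap: 21.2
grip_force: 22.2
```

{"api": "play_rows", "payload": {"motion": [[[-0.07,-0.36,0,0,0,0],[-0.16,-0.72,0,0,0,0],[-0.27,-1.07,0,0,0,0],[-0.39,-1.41,0,0,0,0],[-0.54,-1.75,0,0,0,0]]]}}

```text
time: 8.2
tool_pos: [465.4, 40.9, 83.3]
tcp_rot: [180.0, 0.2, 180.0]
ft_force: [5.0, 4.3, 4.4]
finger_gap: 21.2
grip_force: 22.3
```

{"api": "play_rows", "payload": {"motion": [[[-0.16,-0.33,0,0,0,0],[-0.34,-0.65,0,0,0,0],[-0.53,-0.96,0,0,0,0],[-0.74,-1.26,0,0,0,0],[-0.97,-1.55,0,0,0,0]]]}}

```text
time: 8.7
tool_pos: [474.8, 25.5, 83.3]
tcp_rot: [180.0, 0.1, 180.0]
ft_force: [3.1, 3.3, 6.9]
finger_gap: 21.1
grip_force: 22.5
```

{"api": "play_rows", "payload": {"motion": [[[-0.24,-0.28,0,0,0,0],[-0.5,-0.54,0,0,0,0],[-0.76,-0.79,0,0,0,0],[-1.05,-1.02,0,0,0,0],[-1.34,-1.24,0,0,0,0]]]}}

```text
time: 9.2
tool_pos: [487.9, 13.1, 83.3]
tcp_rot: [180.0, 0.1, 180.0]
ft_force: [2.1, 3.1, 8.1]
finger_gap: 21.0
grip_force: 22.7
```

{"api": "play_rows", "payload": {"motion": [[[-0.3,-0.2,0,0,0,0],[-0.62,-0.39,0,0,0,0],[-0.94,-0.56,0,0,0,0],[-1.27,-0.72,0,0,0,0],[-1.61,-0.86,0,0,0,0]]]}}

```text
time: 9.7
tool_pos: [503.8, 4.3, 83.2]
tcp_rot: [180.0, 0.1, 180.0]
ft_force: [-0.1, 3.2, 10.1]
finger_gap: 20.9
grip_force: 22.8
```

{"api": "play_rows", "payload": {"motion": [[[-0.35,-0.12,0,0,0,0],[-0.7,-0.22,0,0,0,0],[-1.06,-0.3,0,0,0,0],[-1.42,-0.36,0,0,0,0],[-1.78,-0.41,0,0,0,0]]]}}

```text
time: 10.2
tool_pos: [521.4, -0.1, 83.2]
tcp_rot: [-180.0, 0.0, 180.0]
ft_force: [-1.4, 0.7, 8.9]
finger_gap: 21.0
grip_force: 22.8
```

{"api": "play_rows", "payload": {"motion": [[[-0.37,-0.02,0,0,0,0],[-0.73,-0.03,0,0,0,0],[-1.1,-0.02,0,0,0,0],[-1.46,0.02,0,0,0,0],[-1.83,0.07,0,0,0,0]]]}}

```text
time: 10.7
tool_pos: [539.7, 0.3, 83.3]
tcp_rot: [-179.9, 0.0, 180.0]
ft_force: [-1.6, -1.8, 9.1]
finger_gap: 20.8
grip_force: 22.8
```

{"api": "play_rows", "payload": {"motion": [[[-0.36,0.07,0,0,0,0],[-0.72,0.16,0,0,0,0],[-1.07,0.27,0,0,0,0],[-1.41,0.39,0,0,0,0],[-1.75,0.54,0,0,0,0]]]}}

```text
time: 11.2
tool_pos: [557.4, 5.4, 83.3]
tcp_rot: [-179.9, 0.1, 180.0]
ft_force: [-0.6, -2.2, 7.2]
finger_gap: 21.0
grip_force: 22.7
```

{"api": "play_rows", "payload": {"motion": [[[-0.33,0.16,0,0,0,0],[-0.65,0.34,0,0,0,0],[-0.96,0.53,0,0,0,0],[-1.26,0.74,0,0,0,0],[-1.55,0.97,0,0,0,0]]]}}

```text
time: 11.7
tool_pos: [573.1, 14.9, 83.3]
tcp_rot: [-179.9, 0.1, 180.0]
ft_force: [0.5, -3.8, 7.6]
finger_gap: 21.0
grip_force: 22.6
```

{"api": "play_rows", "payload": {"motion": [[[-0.28,0.24,0,0,0,0],[-0.54,0.5,0,0,0,0],[-0.79,0.76,0,0,0,0],[-1.02,1.05,0,0,0,0],[-1.24,1.34,0,0,0,0]]]}}

```text
time: 12.2
tool_pos: [584.9, 27.0, 83.3]
tcp_rot: [-179.8, 0.0, 180.0]
ft_force: [-3.1, -9.6, 10.0]
finger_gap: 20.9
grip_force: 22.9
```

{"api": "play_rows", "payload": {"motion": [[[-0.2,0.3,0,0,0,0],[-0.39,0.62,0,0,0,0],[-0.56,0.94,0,0,0,0],[-0.72,1.27,0,0,0,0],[-0.86,1.61,0,0,0,0]]]}}

```text
time: 12.7
tool_pos: [594.4, 43.6, 83.3]
tcp_rot: [-179.9, 0.1, 179.9]
ft_force: [4.4, -5.6, 6.1]
finger_gap: 21.3
grip_force: 22.5
```

{"api": "play_rows", "payload": {"motion": [[[-0.12,0.35,0,0,0,0],[-0.22,0.7,0,0,0,0],[-0.3,1.06,0,0,0,0],[-0.36,1.42,0,0,0,0],[-0.41,1.78,0,0,0,0]]]}}

```text
time: 13.2
tool_pos: [599.0, 62.5, 83.3]
tcp_rot: [-179.9, 0.2, 180.0]
ft_force: [5.6, -1.8, 3.0]
finger_gap: 21.1
grip_force: 22.2
```

{"api": "play_rows", "payload": {"motion": [[[-0.02,0.37,0,0,0,0],[-0.03,0.73,0,0,0,0],[-0.02,1.1,0,0,0,0],[0.02,1.46,0,0,0,0],[0.07,1.83,0,0,0,0]]]}}

```text
time: 13.7
tool_pos: [598.4, 81.2, 83.4]
tcp_rot: [-180.0, 0.2, 180.0]
ft_force: [6.8, 0.2, 3.1]
finger_gap: 21.3
grip_force: 22.2
```

```bash
python3 circ.py 369.6 -13.3 2; python3 - <<'E'
import numpy as np
g=lambda a:np.array([-np.cos(np.radians(a)),np.sin(np.radians(a))])*7
for f in np.arange(343,304,-3.): print(f,[np.round(g(f-1.5*k)-g(f),2).tolist() for k in(1,2)])
P=np.array([[569.2,127.1],[552.7,135.5],[534.9,139.3],[516.7,138.4],[499.3,132.8],[484.1,123],[472,109.6],[463.6,93.7],[459.6,76.1],[460.2,58.2],[465.4,40.9],[474.8,25.5],[487.9,13.1],[503.8,4.3],[521.4,-.1],[539.7,.3],[557.4,5.4],[573.1,14.9],[584.9,27],[594.4,43.6],[599,62.5],[598.4,81.2]])
x=np.linalg.lstsq(np.c_[2*P,np.ones(len(P))],(P**2).sum(1),rcond=None)[0];print(x[:2],np.sqrt(x[2]+x[:2]@x[:2]))
print(np.degrees(np.arctan2(*(P-x[:2]).T[::-1]))%360)
E
```

```text
369.6 [[[-0.05, -0.32, 0, 0, 0, 0], [-0.08, -0.64, 0, 0, 0, 0], [-0.10, -0.97, 0, 0, 0, 0], [-0.10, -1.29, 0, 0, 0, 0], [-0.08, -1.62, 0, 0, 0, 0]]]
356.3 [[[0.03, -0.32, 0, 0, 0, 0], [0.07, -0.65, 0, 0, 0, 0], [0.13, -0.97, 0, 0, 0, 0], [0.20, -1.28, 0, 0, 0, 0], [0.29, -1.59, 0, 0, 0, 0]]]
343.0 [[0.06, -0.17], [0.12, -0.35]]
340.0 [[0.06, -0.17], [0.13, -0.34]]
337.0 [[0.07, -0.17], [0.15, -0.33]]
334.0 [[0.08, -0.16], [0.17, -0.33]]
331.0 [[0.09, -0.16], [0.19, -0.32]]
328.0 [[0.1, -0.15], [0.2, -0.31]]
325.0 [[0.11, -0.15], [0.22, -0.29]]
322.0 [[0.11, -0.14], [0.23, -0.28]]
319.0 [[0.12, -0.14], [0.25, -0.27]]
316.0 [[0.13, -0.13], [0.26, -0.26]]
313.0 [[0.14, -0.12], [0.27, -0.24]]
310.0 [[0.14, -0.12], [0.29, -0.23]]
307.0 [[0.15, -0.11], [0.3, -0.21]]
[529.31913491  69.51788023] 70.02289020526557
[ 55.29387004  70.48814066  85.42746935 100.38141075 115.37825641
 130.21452125 145.035679   159.79832126 174.60674344 189.29934433
 204.11902087 218.91685333 233.7157803  248.63006736 263.51041642
 278.5292947  293.65134454 308.71513434 322.58497484 338.28551662
 354.24887174   9.59835993]
```

{"api": "play_rows", "payload": {"motion": [[[-0.05,-0.32,0,0,0,0],[-0.08,-0.64,0,0,0,0],[-0.1,-0.97,0,0,0,0],[-0.1,-1.29,0,0,0,0],[-0.08,-1.62,0,0,0,0]]]}}

```text
time: 14.2
tool_pos: [599.2, 65.1, 83.3]
tcp_rot: [-180.0, 0.2, 180.0]
ft_force: [7.5, 0.8, 2.5]
finger_gap: 21.5
grip_force: 22.1
```

{"api": "play_rows", "payload": {"motion": [[[0.03,-0.32,0,0,0,0],[0.07,-0.65,0,0,0,0],[0.13,-0.97,0,0,0,0],[0.2,-1.28,0,0,0,0],[0.29,-1.59,0,0,0,0]]]}}

```text
time: 14.7
tool_pos: [596.2, 48.8, 83.4]
tcp_rot: [-180.0, 0.2, 180.0]
ft_force: [6.1, -1.0, 3.2]
finger_gap: 21.1
grip_force: 22.2
```

{"api": "play_rows", "payload": {"motion": [[[0.06,-0.17,0,0,0,0],[0.12,-0.35,0,0,0,0]]]}}

```text
time: 14.9
tool_pos: [595.0, 45.4, 83.4]
tcp_rot: [-180.0, 0.2, 180.0]
ft_force: [7.6, 0.4, 2.1]
finger_gap: 21.2
grip_force: 22.1
```

{"api": "play_rows", "payload": {"motion": [[[0.06,-0.17,0,0,0,0],[0.13,-0.34,0,0,0,0]]]}}

```text
time: 15.1
tool_pos: [593.9, 42.4, 83.3]
tcp_rot: [180.0, 0.2, 180.0]
ft_force: [7.7, 2.8, 1.6]
finger_gap: 20.9
grip_force: 22.1
```

{"api": "play_rows", "payload": {"motion": [[[0.07,-0.17,0,0,0,0],[0.15,-0.33,0,0,0,0]]]}}

```text
time: 15.3
tool_pos: [592.5, 39.5, 83.3]
tcp_rot: [180.0, 0.3, 180.0]
ft_force: [9.1, 3.6, 0.0]
finger_gap: 21.0
grip_force: 22.0
```

{"api": "play_rows", "payload": {"motion": [[[0.08,-0.16,0,0,0,0],[0.17,-0.33,0,0,0,0]]]}}

```text
time: 15.5
tool_pos: [591.0, 36.4, 83.4]
tcp_rot: [179.9, 0.3, 180.0]
ft_force: [10.8, 4.2, 1.5]
finger_gap: 21.2
grip_force: 22.0
```

{"api": "play_rows", "payload": {"motion": [[[0.09,-0.16,0,0,0,0],[0.19,-0.32,0,0,0,0]]]}}

```text
time: 15.7
tool_pos: [589.2, 33.3, 83.4]
tcp_rot: [179.9, 0.3, 180.0]
ft_force: [9.9, 3.8, -0.6]
finger_gap: 20.8
grip_force: 21.9
```

{"api": "play_rows", "payload": {"motion": [[[0.1,-0.15,0,0,0,0],[0.2,-0.31,0,0,0,0]]]}}

```text
time: 15.9
tool_pos: [587.2, 30.2, 83.4]
tcp_rot: [179.9, 0.3, 180.0]
ft_force: [10.1, 3.7, -0.1]
finger_gap: 20.7
grip_force: 21.9
```

{"api": "play_rows", "payload": {"motion": [[[0.11,-0.15,0,0,0,0],[0.22,-0.29,0,0,0,0]]]}}

```text
time: 16.1
tool_pos: [585.0, 27.1, 83.4]
tcp_rot: [180.0, 0.3, 180.0]
ft_force: [9.9, 2.8, 0.4]
finger_gap: 21.1
grip_force: 21.9
```

{"api": "play_rows", "payload": {"motion": [[[0.11,-0.14,0,0,0,0],[0.23,-0.28,0,0,0,0]]]}}

```text
time: 16.3
tool_pos: [582.6, 24.0, 83.4]
tcp_rot: [180.0, 0.3, 180.0]
ft_force: [8.4, 1.5, 0.6]
finger_gap: 20.9
grip_force: 21.9
```

{"api": "play_rows", "payload": {"motion": [[[0.12,-0.14,0,0,0,0],[0.25,-0.27,0,0,0,0]]]}}

```text
time: 16.5
tool_pos: [579.9, 21.0, 83.4]
tcp_rot: [-180.0, 0.2, 180.0]
ft_force: [9.0, 1.3, 2.1]
finger_gap: 21.1
grip_force: 22.0
```

{"api": "play_rows", "payload": {"motion": [[[0.13,-0.13,0,0,0,0],[0.26,-0.26,0,0,0,0]]]}}

```text
time: 16.7
tool_pos: [576.9, 18.1, 83.3]
tcp_rot: [-180.0, 0.2, 180.0]
ft_force: [5.7, -0.9, 4.1]
finger_gap: 21.5
grip_force: 22.2
```

{"api": "play_rows", "payload": {"motion": [[[0.14,-0.12,0,0,0,0],[0.27,-0.24,0,0,0,0]]]}}

```text
time: 16.9
tool_pos: [573.8, 15.4, 83.3]
tcp_rot: [-179.9, 0.1, 180.0]
ft_force: [3.2, -2.2, 6.6]
finger_gap: 21.0
grip_force: 22.4
```

{"api": "play_rows", "payload": {"motion": [[[0.14,-0.12,0,0,0,0],[0.29,-0.23,0,0,0,0]]]}}

```text
time: 17.1
tool_pos: [570.7, 13.1, 83.3]
tcp_rot: [-179.9, 0.1, 180.0]
ft_force: [3.4, -2.3, 6.1]
finger_gap: 21.0
grip_force: 22.5
```

{"api": "play_rows", "payload": {"motion": [[[0.15,-0.11,0,0,0,0],[0.3,-0.21,0,0,0,0]]]}}

```text
time: 17.3
tool_pos: [567.7, 10.9, 83.3]
tcp_rot: [-179.9, 0.1, 180.0]
ft_force: [2.7, -2.7, 6.5]
finger_gap: 20.7
grip_force: 22.5
```

{"api": "play_rows", "payload": {"motion": [[[-0.15,0.1,0,0,0,0],[-0.3,0.21,0,0,0,0]]]}}

```text
time: 17.5
tool_pos: [570.4, 12.8, 83.3]
tcp_rot: [-179.9, 0.1, 180.0]
ft_force: [0.7, -4.1, 7.7]
finger_gap: 21.0
grip_force: 22.6
```

{"api": "play_rows", "payload": {"motion": [[[-0.14,0.11,0,0,0,0],[-0.29,0.23,0,0,0,0]]]}}

```text
time: 17.7
tool_pos: [573.4, 15.1, 83.3]
tcp_rot: [-179.9, 0.1, 180.0]
ft_force: [1.4, -3.3, 7.2]
finger_gap: 21.0
grip_force: 22.6
```

{"api": "play_rows", "payload": {"motion": [[[-0.14,0.12,0,0,0,0],[-0.27,0.24,0,0,0,0]]]}}

```text
time: 17.9
tool_pos: [576.1, 17.3, 83.3]
tcp_rot: [-179.9, 0.1, 180.0]
ft_force: [0.6, -6.0, 7.8]
finger_gap: 21.1
grip_force: 22.7
```

{"api": "play_rows", "payload": {"motion": [[[-0.13,0.13,0,0,0,0],[-0.26,0.26,0,0,0,0]]]}}

```text
time: 18.1
tool_pos: [578.4, 19.6, 83.3]
tcp_rot: [-179.9, 0.0, 180.0]
ft_force: [-0.9, -7.4, 9.8]
finger_gap: 21.0
grip_force: 22.8
```

{"api": "play_rows", "payload": {"motion": [[[-0.12,0.13,0,0,0,0],[-0.25,0.27,0,0,0,0]]]}}

```text
time: 18.3
tool_pos: [580.7, 22.0, 83.3]
tcp_rot: [-179.8, 0.0, 180.0]
ft_force: [-3.2, -7.3, 10.1]
finger_gap: 21.2
grip_force: 22.9
```

{"api": "play_rows", "payload": {"motion": [[[-0.12,0.14,0,0,0,0],[-0.23,0.28,0,0,0,0]]]}}

```text
time: 18.5
tool_pos: [582.9, 24.5, 83.3]
tcp_rot: [-179.8, 0.0, 180.0]
ft_force: [-1.8, -10.0, 9.8]
finger_gap: 20.8
grip_force: 22.9
```

{"api": "play_rows", "payload": {"motion": [[[-0.11,0.15,0,0,0,0],[-0.22,0.29,0,0,0,0]]]}}

```text
time: 18.7
tool_pos: [585.1, 27.2, 83.3]
tcp_rot: [-179.8, 0.0, 179.9]
ft_force: [-1.8, -9.6, 9.4]
finger_gap: 21.2
grip_force: 23.0
```

{"api": "play_rows", "payload": {"motion": [[[-0.1,0.15,0,0,0,0],[-0.2,0.31,0,0,0,0]]]}}

```text
time: 18.9
tool_pos: [587.2, 30.1, 83.2]
tcp_rot: [-179.8, 0.0, 179.9]
ft_force: [-1.2, -10.1, 9.3]
finger_gap: 21.1
grip_force: 22.9
```

{"api": "play_rows", "payload": {"motion": [[[-0.1,0.16,0,0,0,0],[-0.19,0.32,0,0,0,0]]]}}

```text
time: 19.1
tool_pos: [589.3, 33.4, 83.3]
tcp_rot: [-179.8, 0.0, 179.9]
ft_force: [0.1, -10.1, 7.5]
finger_gap: 20.9
grip_force: 22.8
```

{"api": "play_rows", "payload": {"motion": [[[-0.09,0.16,0,0,0,0],[-0.17,0.33,0,0,0,0]]]}}

```text
time: 19.3
tool_pos: [591.2, 36.8, 83.3]
tcp_rot: [-179.8, 0.1, 179.9]
ft_force: [0.6, -9.0, 7.5]
finger_gap: 21.2
grip_force: 22.7
```

{"api": "play_rows", "payload": {"motion": [[[-0.08,0.16,0,0,0,0],[-0.15,0.33,0,0,0,0]]]}}

```text
time: 19.5
tool_pos: [593.0, 40.5, 83.3]
tcp_rot: [-179.8, 0.1, 179.9]
ft_force: [2.5, -6.6, 6.3]
finger_gap: 21.0
grip_force: 22.6
```

{"api": "play_rows", "payload": {"motion": [[[-0.07,0.17,0,0,0,0],[-0.13,0.34,0,0,0,0]]]}}

```text
time: 19.7
tool_pos: [594.6, 44.3, 83.3]
tcp_rot: [-179.9, 0.2, 180.0]
ft_force: [5.9, -4.3, 5.2]
finger_gap: 20.8
grip_force: 22.4
```

{"api": "play_rows", "payload": {"motion": [[[-0.06,0.17,0,0,0,0],[-0.12,0.35,0,0,0,0]]]}}

```text
time: 19.9
tool_pos: [596.1, 48.3, 83.4]
tcp_rot: [-179.9, 0.2, 180.0]
ft_force: [6.1, -3.1, 4.5]
finger_gap: 21.1
grip_force: 22.3
```

```bash
python3 - <<'E'
import numpy as np
from scipy.optimize import curve_fit
c=np.array([529.32,69.52])
b=np.array([[599.2,65.1,7.5,.8],[596.2,48.8,6.1,-1],[595,45.4,7.6,.4],[593.9,42.4,7.7,2.8],[592.5,39.5,9.1,3.6],[591,36.4,10.8,4.2],[589.2,33.3,9.9,3.8],[587.2,30.2,10.1,3.7],[585,27.1,9.9,2.8],[582.6,24,8.4,1.5],[579.9,21,9,1.3],[576.9,18.1,5.7,-.9],[573.8,15.4,3.2,-2.2],[570.7,13.1,3.4,-2.3],[567.7,10.9,2.7,-2.7]])
f=np.array([[570.4,12.8,.7,-4.1],[573.4,15.1,1.4,-3.3],[576.1,17.3,.6,-6],[578.4,19.6,-.9,-7.4],[580.7,22,-3.2,-7.3],[582.9,24.5,-1.8,-10],[585.1,27.2,-1.8,-9.6],[587.2,30.1,-1.2,-10.1],[589.3,33.4,.1,-10.1],[591.2,36.8,.6,-9],[593,40.5,2.5,-6.6],[594.6,44.3,5.9,-4.3],[596.1,48.3,6.1,-3.1],[557.4,5.4,-.6,-2.2],[573.1,14.9,.5,-3.8],[584.9,27,-3.1,-9.6],[594.4,43.6,4.4,-5.6],[599,62.5,5.6,-1.8]])
def TA(D):
    d=D[:,:2]-c; a=np.degrees(np.arctan2(d[:,1],d[:,0])); t=np.c_[-np.sin(np.radians(a)),np.cos(np.radians(a))]
    return a+360,(D[:,2:]*t).sum(1)
def m(a,c0,A,k,o): 
    u=np.clip((a-c0)/17.2,-1,1); return o+k*(a-325)/20+A*.5*(1+np.cos(np.pi*u))
for D in(b,f):
    a,T=TA(D); print(np.c_[a,T].round(1).tolist()); s=np.sign(T[6])
    p,cv=curve_fit(m,a,T,p0=[325,7*s,0,s]);print(p,np.sqrt(np.diag(cv)))
E
```

```text
[[356.4, 1.3], [342.8, 0.8], [339.8, 3.0], [337.2, 5.6], [334.6, 7.2], [331.8, 8.8], [328.8, 8.4], [325.8, 8.7], [322.7, 8.2], [319.5, 6.6], [316.2, 7.2], [312.8, 3.6], [309.4, 1.1], [306.3, 1.4], [303.2, 0.8]]
[3.26511500e+02 7.83833623e+00 2.73098061e-02 1.86060427e+00] [0.81311813 0.85189203 0.49762019 0.45322119]
[[305.9, -1.8], [309.0, -1.0], [311.9, -3.6], [314.5, -5.8], [317.2, -7.5], [320.0, -8.8], [322.8, -8.7], [325.7, -9.0], [328.9, -8.6], [332.1, -7.7], [335.5, -5.0], [338.9, -1.9], [342.4, -1.1], [293.6, -1.4], [308.7, -2.0], [322.6, -9.5], [338.3, -3.6], [354.2, -1.2]]
[ 3.24662692e+02 -8.10821499e+00  4.09742804e-02 -1.82091783e+00] [0.47544589 0.47687537 0.28184424 0.2578079 ]
```

{"api": "play_rows", "payload": {"motion": [[[0.19,-0.53,0,0,0,0],[0.41,-1.04,0,0,0,0],[0.68,-1.54,0,0,0,0],[0.99,-2.01,0,0,0,0],[0.99,-2.01,0,0,0,0]]]}}

```text
time: 20.4
tool_pos: [585.7, 27.9, 83.3]
tcp_rot: [-179.9, 0.1, 180.0]
ft_force: [3.4, -5.2, 6.3]
finger_gap: 20.9
grip_force: 22.5
```

{"api": "play_rows", "payload": {"motion": [[[0,0,0,0,0,0],[0,0,0,0,0,0],[0,0,0,0,0,0]]]}}

```text
time: 20.7
tool_pos: [585.5, 27.7, 83.3]
tcp_rot: [-179.9, 0.1, 180.0]
ft_force: [2.3, -5.5, 7.3]
finger_gap: 21.4
grip_force: 22.6
```

{"api": "play_rows", "payload": {"motion": [[[-0.09,0.13,0,0,0,0],[-0.18,0.26,0,0,0,0],[-0.18,0.26,0,0,0,0],[-0.18,0.26,0,0,0,0]]]}}

```text
time: 21.1
tool_pos: [587.2, 30.0, 83.3]
tcp_rot: [-179.9, 0.1, 180.0]
ft_force: [1.2, -7.5, 7.2]
finger_gap: 21.2
grip_force: 22.6
```

{"api": "play_rows", "payload": {"motion": [[[0,0,0,0,0,0],[0,0,0,0,0,0],[0,0,0,0,0,0],[0,0,0,0,0,0]]], "jaw": 0.45}}

```text
time: 21.5
tool_pos: [585.9, 32.1, 81.6]
tcp_rot: [180.0, -0.1, -180.0]
ft_force: [0.0, 0.2, 0.3]
finger_gap: 38.7
grip_force: 0.0
```

{"api": "play_rows", "payload": {"motion": [[[0,0,-1,0,0,0],[0,0,-3,0,0,0],[0,0,-5,0,0,0],[0,0,-8,0,0,0],[0,0,-8,0,0,0]]]}}

```text
time: 22.0
tool_pos: [589.6, 31.8, 168.4]
tcp_rot: [-180.0, 0.5, -180.0]
ft_force: [1.6, 0.3, 1.7]
finger_gap: 38.7
grip_force: 0.0
```

{"api": "play_rows", "payload": {"motion": [[[2,-4,0,0,0,0],[4,-8.1,0,0,0,0],[6,-12.2,0,0,0,0],[8,-16.3,0,0,0,0],[10,-20.4,0,0,0,0]]]}}

```text
time: 22.5
tool_pos: [485.5, -173.4, 162.6]
tcp_rot: [-180.0, 0.0, -180.0]
ft_force: [0.8, 0.0, 0.8]
finger_gap: 38.4
grip_force: 0.0
```

{"api": "play_rows", "payload": {"motion": [[[2,-4,0,0,0,0],[4,-8.1,0,0,0,0],[6,-12.2,2,0,0,0],[6,-12.2,4,0,0,0],[6,-12.2,5,0,0,0]]]}}

```text
time: 23.0
tool_pos: [424.9, -294.6, 110.6]
tcp_rot: [179.9, -0.1, 179.8]
ft_force: [0.9, 0.2, -0.0]
finger_gap: 38.5
grip_force: 0.0
```

```bash
python3 - <<'E'
from h import *
a=snap('side');b=snap('top')
ia,ib=[cv2.cvtColor(s['pixels'],cv2.COLOR_RGB2BGR) for s in(a,b)]
cv2.imwrite('pics/m.png',np.vstack([np.hstack([cv2.resize(ia[300:380,240:340],(400,300),interpolation=3),cv2.resize(ib[190:265,340:440],(400,300),interpolation=3)]),np.hstack([cv2.resize(ia[160:235,195:295],(400,300),interpolation=3),cv2.resize(ib[165:265,195:295],(400,300),interpolation=3)])]))
st=sensors.sense();print(st['tool_pos'],st['tcp_rot'],st['ft_force'])
C=np.array([528.5,69.4])
for az in(321,323.5,326,328.5,331):
    k=[*(C+70*np.array([np.cos(np.radians(az)),np.sin(np.radians(az))])),97]; print(az,proj(a,k),proj(b,k))
E
```

```text
[ 425.53784367 -292.88431237  110.55406989] [ 1.79852290e+02 -1.47425888e-01  1.79988419e+02] [-0.28599371  0.10755977  0.54187365]
321 [271.92236449 196.29992649] [254.64930637 185.36723173]
323.5 [272.00744606 195.336336  ] [253.58283856 184.77370058]
326 [272.03767413 194.37353639] [252.49129344 184.22646315]
328.5 [272.01330427 193.41335953] [251.37669263 183.72648313]
331 [271.9346941 192.4576114] [250.24109505 183.27463941]
```

View pics/m.png

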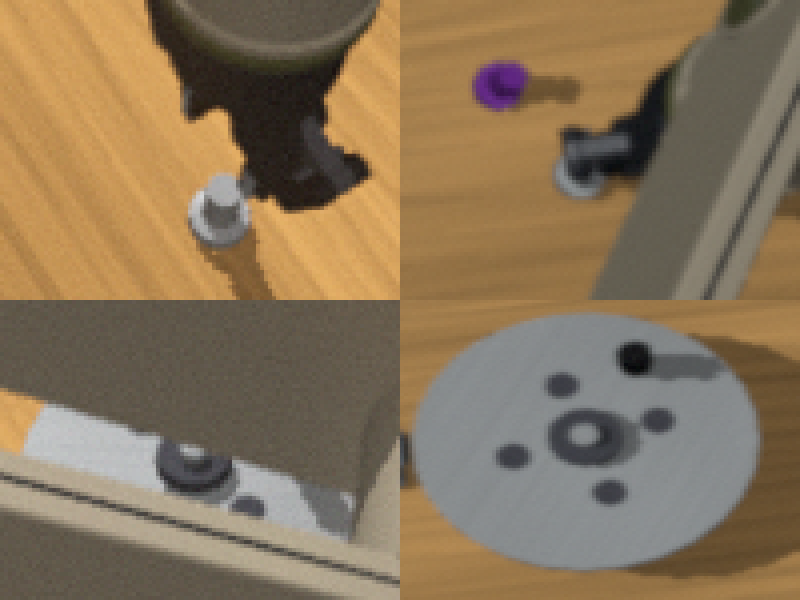

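The grey marker stands clear under the open fingers (side crop 220,210). The knob sits at (253.5,184) in the top view, which fits about 325° as left. Descending to grasp.

{"api": "play_rows", "payload": {"motion": [[[-0.15,-0.2,2.5,0,0,0],[-0.15,-0.2,5,0,0,0],[-0.15,-0.2,7.5,0,0,0],[-0.15,-0.2,9.4,0,0,0],[-0.15,-0.2,9.4,0,0,0]]]}}

```text
time: 23.6
tool_pos: [427.2, -293.8, 16.4]
tcp_rot: [179.8, -0.2, -179.9]
ft_force: [0.0, 0.6, -0.0]
finger_gap: 38.2
grip_force: 0.0
```

{"api": "play_rows", "payload": {"motion": [[[0,0,0,0,0,0],[0,0,0,0,0,0],[0,0,0,0,0,0],[0,0,0,0,0,0],[0,0,0,0,0,0]]], "jaw": 0, "squeeze": 25}}

```text
time: 24.1
tool_pos: [429.1, -296.8, 19.9]
tcp_rot: [-179.9, 0.1, 180.0]
ft_force: [0.3, 1.9, 6.1]
finger_gap: 16.3
grip_force: 25.8
```

{"api": "play_rows", "payload": {"motion": [[[0,0,0,0,0,0],[0,0,0,0,0,0]]]}}

```text
time: 24.3
tool_pos: [429.2, -296.8, 19.9]
tcp_rot: [-179.9, 0.1, 180.0]
ft_force: [0.6, 1.8, 6.1]
finger_gap: 16.6
grip_force: 25.8
```

{"api": "play_rows", "payload": {"motion": [[[0,0,-1,0,0,0],[0,0,-4,0,0,0],[0,0,-7,0,0,0],[0,0,-10,0,0,0],[0,0,-13,0,0,0]]]}}

```text
time: 24.8
tool_pos: [427.7, -296.2, 150.2]
tcp_rot: [-180.0, 0.0, 180.0]
ft_force: [0.4, -0.5, -1.1]
finger_gap: 16.4
grip_force: 25.2
```

{"api": "play_rows", "payload": {"motion": [[[-0.7,2.9,0,0,0,0],[-1.5,6.5,0,0,0,0],[-2.4,10.1,0,0,0,0],[-3.3,13.9,0,0,0,0],[-4.2,17.7,0,0,0,0]]]}}

```text
time: 25.3
tool_pos: [470.1, -117.9, 149.1]
tcp_rot: [-180.0, 0.0, 180.0]
ft_force: [0.5, -0.7, -1.1]
finger_gap: 16.5
grip_force: 25.2
```

{"api": "play_rows", "payload": {"motion": [[[-0.9,3.8,0,0,0,0],[-1.8,7.6,0,0,0,0],[-2.7,11.4,0,0,0,0],[-3.6,15.2,0,0,0,0],[-4.5,19,0,0,0,0]]]}}

```text
time: 25.8
tool_pos: [515.2, 72.3, 149.1]
tcp_rot: [-180.0, 0.0, 180.0]
ft_force: [0.2, 0.0, -0.2]
finger_gap: 16.3
grip_force: 25.2
```

{"api": "play_rows", "payload": {"motion": [[[-0.8,3.5,0,0,0,0],[-1.5,6.2,0,0,0,0],[-2,8.4,0,0,0,0],[-2,8.4,0,0,0,0],[-2,8.4,0,0,0,0]]]}}

```text
time: 26.3
tool_pos: [534.9, 154.8, 148.6]
tcp_rot: [-180.0, -0.0, -179.9]
ft_force: [-0.3, 0.1, -1.3]
finger_gap: 16.7
grip_force: 25.1
```

{"api": "play_rows", "payload": {"motion": [[[0,0,0,0,0,0],[0,0,0,0,0,0]]]}}

```text
time: 26.5
tool_pos: [535.0, 153.8, 148.5]
tcp_rot: [-180.0, 0.0, 179.9]
ft_force: [-0.4, -0.9, -0.4]
finger_gap: 16.5
grip_force: 25.1
```

```bash
python3 - <<'E'
from h import *
a=snap('side');b=snap('top')
ia,ib=[cv2.cvtColor(s['pixels'],cv2.COLOR_RGB2BGR) for s in(a,b)]
cv2.imwrite('pics/p.png',np.hstack([cv2.resize(ia[120:230,180:290],(400,400),interpolation=3),cv2.resize(ib[150:250,175:275],(400,400),interpolation=3)]))
st=sensors.sense();T=st['tool_pos'];print(T,st['tcp_rot'],st['ft_force'],st['finger_gap'])
# expected pixel of marker underside / foot centre
for dx in(-2,0): print(dx,proj(a,[T[0]+dx,T[1],T[2]-19.9]),proj(a,[T[0]+dx,T[1],T[2]-13.9]))
E
```

```text
[535.05876522 153.96322147 148.40713541] [-1.79992463e+02  2.02495242e-03  1.79921796e+02] [ 0.30282058  0.18279015 -0.3622593 ] 16.531651605903228
-2 [226.97984121 163.05865588] [226.84522363 161.37572503]
0 [227.67479351 162.74820634] [227.54335844 161.06502246]
```

View pics/p.png

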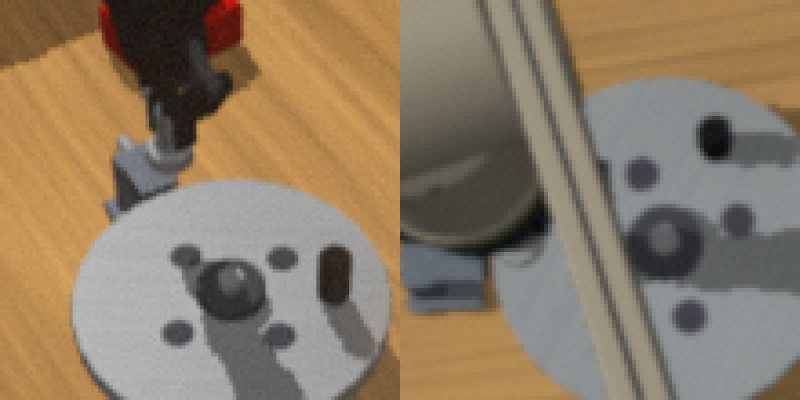

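The marker hangs in the fingers with its foot at side-crop (170,157), as predicted, and the knob is unmoved. Lowering onto the wheel.

{"api": "play_rows", "payload": {"motion": [[[-0.15,0,1.5,0,0,0],[-0.15,0,3,0,0,0],[-0.15,0,4.3,0,0,0],[-0.15,0,5.2,0,0,0],[-0.15,0,5.4,0,0,0]]]}}

```text
time: 27.1
tool_pos: [535.1, 154.6, 91.8]
tcp_rot: [-180.0, -0.2, 180.0]
ft_force: [0.6, -0.6, -0.6]
finger_gap: 16.0
grip_force: 25.1
```

{"api": "play_rows", "payload": {"motion": [[[0,0,0.05,0,0,0],[0,0,0.1,0,0,0],[0,0,0.15,0,0,0],[0,0,0.2,0,0,0],[0,0,0.25,0,0,0]]]}}

```text
time: 27.6
tool_pos: [536.9, 154.9, 92.2]
tcp_rot: [180.0, 0.0, 180.0]
ft_force: [-0.2, -0.1, -0.8]
finger_gap: 16.3
grip_force: 25.1
```

{"api": "play_rows", "payload": {"motion": [[[0,-0.02,0.05,0,0,0],[0,-0.04,0.1,0,0,0],[0,-0.05,0.13,0,0,0],[0,-0.05,0.13,0,0,0]]]}}

```text
time: 28.0
tool_pos: [536.5, 154.3, 90.4]
tcp_rot: [-180.0, -0.0, 180.0]
ft_force: [0.7, -0.2, -1.8]
finger_gap: 16.6
grip_force: 25.1
```

{"api": "play_rows", "payload": {"motion": [[[0,0,0.03,0,0,0],[0,0,0.06,0,0,0],[0,0,0.06,0,0,0]]]}}

```text
time: 28.3
tool_pos: [536.6, 154.3, 90.0]
tcp_rot: [-180.0, 0.0, 180.0]
ft_force: [-1.1, 0.1, 0.3]
finger_gap: 16.6
grip_force: 25.3
```

{"api": "play_rows", "payload": {"motion": [[[0,0,0.04,0,0,0],[0,0,0.08,0,0,0],[0,0,0.08,0,0,0]]]}}

```text
time: 28.6
tool_pos: [536.8, 154.3, 89.9]
tcp_rot: [180.0, 0.0, 180.0]
ft_force: [-3.5, -0.3, 6.0]
finger_gap: 16.2
grip_force: 25.9
```

{"api": "play_rows", "payload": {"motion": [[[0,0,0,0,0,0],[0,0,0,0,0,0]]]}}

```text
time: 28.8
tool_pos: [536.8, 154.4, 90.0]
tcp_rot: [180.0, 0.0, 180.0]
ft_force: [-3.6, -0.0, 6.5]
finger_gap: 16.3
grip_force: 25.9
```

{"api": "play_rows", "payload": {"motion": [[[0,0,0,0,0,0],[0,0,0,0,0,0],[0,0,0,0,0,0],[0,0,0,0,0,0]]], "jaw": 0.42}}

```text
time: 29.2
tool_pos: [536.5, 154.3, 88.9]
tcp_rot: [-180.0, -0.0, 180.0]
ft_force: [-0.9, -0.6, 0.3]
finger_gap: 36.3
grip_force: 0.0
```

{"api": "play_rows", "payload": {"motion": [[[0,0,-1,0,0,0],[0,0,-3,0,0,0],[0,0,-6,0,0,0],[0,0,-10,0,0,0],[0,0,-14,0,0,0]]]}}

```text
time: 29.7
tool_pos: [536.2, 154.2, 230.9]
tcp_rot: [-180.0, -0.0, 180.0]
ft_force: [0.6, 0.3, 0.1]
finger_gap: 36.3
grip_force: 0.0
```

{"api": "play_rows", "payload": {"motion": [[[0,4,0,0,0,0],[0,8,0,0,0,0],[2,12,0,0,0,0],[4,16,0,0,0,0],[6,20,0,0,0,0]]]}}

```text
time: 30.2
tool_pos: [475.9, 355.8, 230.0]
tcp_rot: [180.0, 0.0, 180.0]
ft_force: [1.6, -0.1, -0.2]
finger_gap: 35.7
grip_force: 0.0
```

{"api": "play_rows", "payload": {"motion": [[[2,3,0,0,0,0],[4,6,0,0,0,0],[6,9,0,0,0,0],[8,12,0,0,0,0],[8,12,0,0,0,0]]]}}

```text
time: 30.7
tool_pos: [393.7, 477.7, 229.8]
tcp_rot: [179.9, -0.0, -179.8]
ft_force: [-1.1, -0.7, -0.5]
finger_gap: 35.7
grip_force: 0.0
```

```bash
python3 - <<'E'
from h import *
a=snap('side');b=snap('top')
ia,ib=[cv2.cvtColor(s['pixels'],cv2.COLOR_RGB2BGR) for s in(a,b)]
cv2.imwrite('pics/e.png',np.hstack([cv2.resize(ia[140:240,190:290],(400,400),interpolation=3),cv2.resize(ib[165:265,185:285],(400,400),interpolation=3)]))
C=np.array([527.5,69.4])
for az in(81,85.3,90):
    d=np.array([np.cos(np.radians(az)),np.sin(np.radians(az))])
    for z in(70,118): print(az,z,proj(a,[*(C+85*d),z]),proj(b,[*(C+85*d),z]))
g=ib[175:195,244:264].max(2); m=(g<45).astype(np.uint8); n,l,s,ce=cv2.connectedComponentsWithStats(m)
i=1+np.argmax(s[1:,4]); p=ce[i]+[244,175]; q=plane(b,*p,97)[:2]-C; print(p,q,np.degrees(np.arctan2(q[1],q[0])))
E
```

```text
81 70 [230.91946307 177.67706815] [206.73470112 210.86673217]
81 118 [229.99690717 164.92054977] [204.195686  207.5663475]
85.3 70 [228.67064258 178.46608806] [206.72087913 213.36953627]
85.3 118 [227.66744248 165.71542602] [204.17806287 210.18327563]
90 70 [226.29415201 179.47017491] [206.92358464 216.09923253]
90 118 [225.20505776 166.72720876] [204.38694774 213.03777001]
[253.46774194 184.38709677] [ 58.28653016 -41.48940633] -35.443948886022824
```

View pics/e.png

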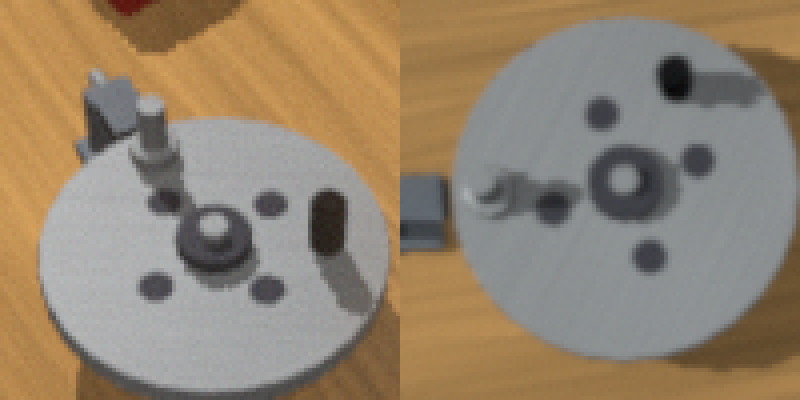

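The marker stands upright in front of the pad, with its top at side (227.8,165) against an expected (227.7,165.7). The knob is still at the spot, (253.5,184.4) in the top view. Handing in.

```bash
python3 -c "
from h import *
print(job.hand_in())"
```

```text
the job is handed in; nothing more can be done
None
```

I turned the wheel, felt the tight spot and left its middle at the pad to within about 1°, then stood the steel marker upright just inside the rim in front of the pad. Everything is released, the pad bracket and the other things were left alone, and the job is handed in at about 31 s; no verdict was shown.

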